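# Change over the bench supply with two slide valves

### The arm

A 6-joint arm with a two-finger parallel gripper is mounted at the origin on the work surface. World frame = base frame: x ahead of the robot, y to its left, z up, the work surface at z = 0. Lengths are in m, angles in degrees, forces in N, time in s.
With the tool pointing down it reaches from about 0.4 to 0.825 m from the base axis. Payload 7 kg.
Tool frame: the origin (TCP) lies on the centre line of the jaws, within the pads' length; the fingertips stand 14 mm ahead of it and the grasp point (between the pads) lies 5 mm behind it; z points along the fingers, y is the line along which they close (so a half turn about z gives the same grasp; the last joint's range is limited). The gripper opens to 88 mm and grips with 3 to 60 N. Pads are 19 mm wide; open, the fingers measure 130 mm over their backs; the gripper's body (78 mm by 193 mm) begins 47 mm behind the grasp point.
Start: joints at [-59.009, 20.546, 0.682, 0, -70.136, -16.507], TCP at [0.169, -0.654, 0.241] pointing down, gripper open.
Joint ranges: [-176.03, 176.03], [-82.01, 121.73], [-58.28, 71.71], [-173.87, 95.51], [-174.79, -0.11], [-173.66, 173.66]. Speed limits (degrees/s): [136.94, 136.94, 172.46, 180, 180, 180].

### API

Orientations are given as [roll, pitch, yaw] about the fixed x, y, z axes, in that order (R = Rz(yaw) Ry(pitch) Rx(roll)).
In Python, from plant import r gives the robot as it stands.
- The arm moves only by the tool send_rows, never from a script. Its argument "steps" is a list of rows, each an object with "dp": the shift along the tool's x, y, z in mm, a list of three; "roll": the turn about the tool's z in rad; "jaw": the opening in per cent of the stroke, from 0 (shut) to 100 (fully open). In form: [{"dp": [tx, ty, tz], "roll": roll, "jaw": jaw}, ...]. A call has 1 to 5 rows; each row is the pose to reach, as a shift and turn from the pose commanded when the call began, along the tool's axes at that moment; what a row does not reach only later rows make up. A row lasts 1/8 s, in which the tool goes at most 62.5 mm and 10.7 degrees, less where a joint would pass 70% of its speed; a pose out of reach is approached as far as the arm can. A call with a gripper value outside its range is refused whole. The fingers move at their own pace and stop on an object; "newtons" is the grip in N (left out, the last holds). Time passes only in rows, so rows that repeat a pose let the fingers close. It gives the time, the measured TCP pose, the force, the opening and the grip force at its end, in the units of the state.
- r.get_state(): the state, without advancing time (a new reading comes with each control period).
- r.capture(name): name is "side" or "top"; returns a dict with "image" (420x560x3 uint8, blue, green, red), "K" (3x3 intrinsics, pixels), "rvec" (rotation vector, rad) and "tvec" (3), from world to camera coordinates, as OpenCV has them. Camera axes: x right, y down, z forward; pixel columns grow to the right and rows downward; lengths in m; the calibration is good to about 2 mm. A picture is of the moment at which its call begins. There is no depth.
- r.close_job(): hands the job in; it is judged then, once.
The state is a dict: "time_s": time; "joints": joint angles; "qd": joint speeds; "joint_torque": joint torques, N m; "tcp_pos": TCP position; "eef_rot": TCP orientation; "contact_force": force on the tool from outside, world axes, zero at the start; "moment": the same for the moment, N m; "gripper_width": finger opening in m; "gripper_force": force on a finger pad.
Only numpy, scipy, OpenCV 4.12 (cv2) and the standard library are available. Lean on these libraries where they do the work, as an engineer would, in place of code of your own. Each camera call takes 0.05 s, during which the arm holds its last target. There are 200 camera calls.

### The job

Two push-pull slide valves stand on the lab bench: one has its knob pulled out (open), the other has its knob pushed in (closed). Change over the supply: first push the open valve's knob fully home, and only then pull the other valve's knob fully out to its stop, so that the two are never open together. Leave the cup, the bottle and the flask standing where they are.

Things in the scene. Friction and masses are not known exactly. Their poses are not given: they have to be found in the camera images.
- valve_a: slide valve A, the one that starts open; the two are alike, places swap at random. Grey block 80 (x) x 90 (y) x 100 mm high (bolt heads +3), fixed, base plate 110 x 130 x 8 mm. Origin: centre of underside, z up. Front face at x = -40 mm, knob slides out along -x. Blue pipe behind (to x = 107 mm, under 60 mm high), brass nozzle on the +y side (to y = 87 mm, 45 mm high)
- knob_a (a joint): how far knob A is out, m: 0 fully home (closed), 0.045 fully out at its stop (open); starts out, 0.044 to 0.045. It slides level, does not turn. A spring detent holds both ends: up to 8 N resists the first half of the travel, past mid travel it snaps on to the other end; it can stick near mid travel or about 1.5 mm short of an end
- front_a (a point): centre of the outer face of knob A's black flat round head (60 mm diameter, 18 mm thick), 75 mm above the bench, 108 mm before the valve's origin when home, 153 mm when out; -x points out of the face. Behind it a 16 mm steel stem: 50 mm free between head and block when home (95 mm out; a 40 mm collar takes 6 mm of it at the block), room for fingers astride the stem to hook the head
- valve_b: slide valve B, the one that starts closed; the two are alike, places swap at random. Grey block 80 (x) x 90 (y) x 100 mm high (bolt heads +3), fixed, base plate 110 x 130 x 8 mm. Origin: centre of underside, z up. Front face at x = -40 mm, knob slides out along -x. Blue pipe behind (to x = 107 mm, under 60 mm high), brass nozzle on the +y side (to y = 87 mm, 45 mm high)
- knob_b (a joint): how far knob B is out, m: 0 fully home (closed), 0.045 fully out at its stop (open); starts home, 0 to 0.001. It slides level, does not turn. A spring detent holds both ends: up to 8 N resists the first half of the travel, past mid travel it snaps on to the other end; it can stick near mid travel or about 1.5 mm short of an end
- front_b (a point): centre of the outer face of knob B's black flat round head (60 mm diameter, 18 mm thick), 75 mm above the bench, 108 mm before the valve's origin when home, 153 mm when out; -x points out of the face. Behind it a 16 mm steel stem: 50 mm free between head and block when home (95 mm out; a 40 mm collar takes 6 mm of it at the block), room for fingers astride the stem to hook the head
- cup: bystander, loose: open black plastic cup, 80 mm across the rim, 70 mm high; origin at the centre of its underside, z up its axis
- amber: bystander, loose: closed amber glass bottle, 72 mm diameter, 160 mm high; origin at the centre of its underside, z up its axis
- flask: bystander, loose: conical glass flask, 84 mm across the foot, 40 mm at the rim, 110 mm high; origin at the centre of its underside, z up its axis
Not all that is in view belongs to the job. What is shaped like the valve_b but purple is not meant. What is shaped like the valve_a but red or turquoise is not meant.

How it is judged:
By the outcome, as a careful person would: the job done as asked, in the order asked, and still so for the second after the job is handed in, with the robot touching nothing.
It also fails if it takes over 42 s, if anything falls off the work surface, if the arm or the gripper's body presses on something with over 40 N, if the wrist force passes 120 N, or if a joint passes its speed limit or range.

## Working session

There is one attempt and no reset: what is moved stays moved. The work goes in short steps, Python scripts to look and compute and a tool call to move; the robot and the scene stay as the last step left them, time stands still between calls to the robot, and variables do not carry over. Pictures are saved under pics/ and viewed, at most 10 in all, crops included, and the job is handed in when it is done.

Besides the shell and the picture viewer there is one more tool, called after ">>>" by a JSON object that holds its "method" and its "body". send_rows: Moves the arm, as the interface text tells. Its arguments: {"type":"object","properties":{"steps":{"type":"array","items":{"type":"object","properties":{"dp":{"type":"array","items":{"type":"number"}},"roll":{"type":"number"},"jaw":{"type":"number"}}}},"newtons":{"type":"number"}},"required":["steps"]}

```bash
mkdir -p pics; ls; python3 - <<'E'
from plant import r
import cv2,json,numpy as np
for n in("top","side"):
    c=r.capture(n); cv2.imwrite(f"pics/{n}0.png",cv2.resize(c["image"],(800,600),interpolation=cv2.INTER_CUBIC))
    np.savez(f"{n}.npz",K=c["K"],rvec=c["rvec"],tvec=c["tvec"])
    R=cv2.Rodrigues(np.array(c["rvec"]))[0];print(n,-R.T@np.array(c["tvec"]).ravel(),R[2],c["K"])
print(r.get_state())
E
```

```text
pics
top [0.51040087 0.05043273 1.07639283] [ 0.06401446 -0.02940692 -0.9975156 ] [[430.2961615    0.         275.82342028]
 [  0.         430.2961615  212.29827676]
 [  0.           0.           1.        ]]
side [0.18859315 0.83926625 1.05958061] [ 0.28365257 -0.61877768 -0.73256768] [[464.16735943   0.         279.90455197]
 [  0.         464.16735943 209.47607865]
 [  0.           0.           1.        ]]
{'time_s': 0.1, 'joints': array([-5.90100225e+01,  2.05880722e+01,  6.41358477e-01, -1.71779434e-02,
       -7.01360740e+01, -1.65075462e+01]), 'qd': array([ 0.01664484, -0.18791682,  0.04523628,  0.05586113, -0.09425829,
        0.0397984 ]), 'joint_torque': array([-5.32762977e-03, -5.84162164e+01,  2.93751061e+01,  7.01568782e+00,
        1.01226254e-02, -6.17470278e-05]), 'tcp_pos': array([ 0.16869251, -0.65317149,  0.2397275 ]), 'eef_rot': array([ 1.79916036e+02, -8.04178455e-03, -1.65523411e+02]), 'contact_force': array([-0.33527873, -0.67332972,  1.94365066]), 'moment': array([-0.04246491, -0.03027988, -0.01040215]), 'gripper_force': 0.0, 'gripper_width': 0.08757904307329055}
```

View pics/top0.png

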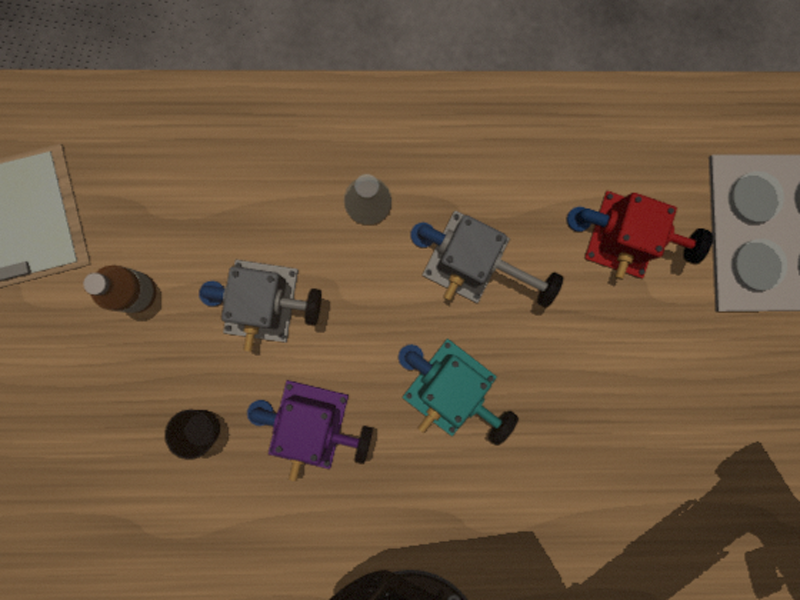

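View pics/side0.png

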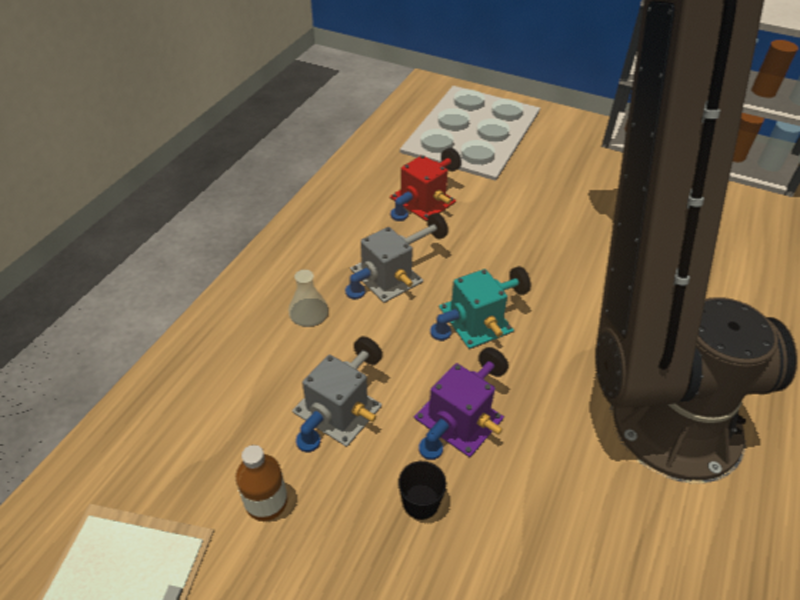

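The grey valve at right, about (487,255) with its knob head at (550,290), is open, so it is valve A. The grey valve at left, about (258,300) with its head at (315,307), is home, so it is valve B. Purple, turquoise and red are decoys. I'll confirm this in an enlarged crop.

```bash
python3 - <<'E'
import cv2,numpy as np
from plant import r
im=r.capture("top")["image"]
a=im[140:225,285:405]; b=im[172:252,135:235]
A=cv2.resize(a,None,fx=5,fy=5,interpolation=cv2.INTER_CUBIC)[:, :600]
f=lambda c:cv2.resize(c,(400,600),interpolation=cv2.INTER_CUBIC)
# two crops 100x75 px at x6 -> 600x450
cv2.imwrite("pics/a1.png",cv2.resize(im[140:230,285:405],(800,600),interpolation=cv2.INTER_CUBIC))
cv2.imwrite("pics/b1.png",cv2.resize(im[165:255,130:250],(800,600),interpolation=cv2.INTER_CUBIC))
E
```

```text
(no output)
```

View pics/a1.png

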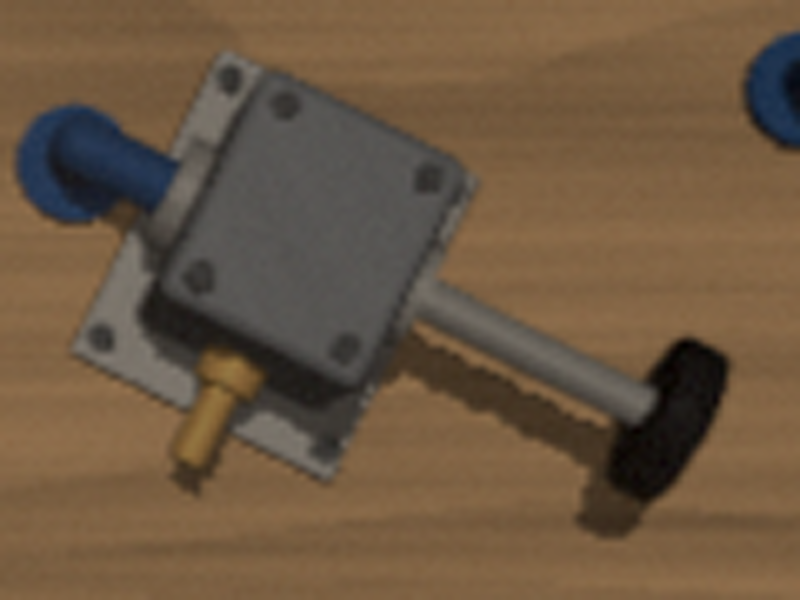

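View pics/b1.png

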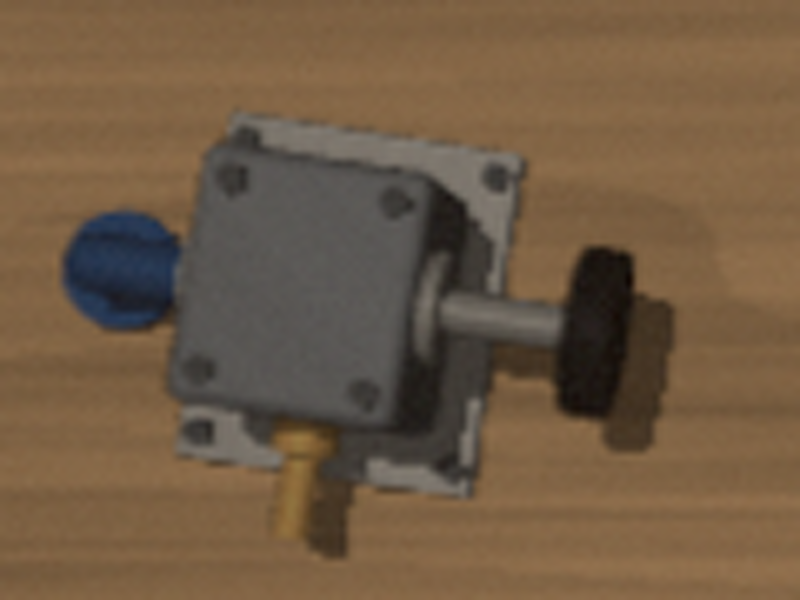

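The crops confirm it. Both valves are plain grey. A has its long stem out, with the head front face at about crop (689,430). B is short-stemmed, with its head front at about (622,336). Next I fit both poses.

```bash
cat > fit.py <<'E'
import cv2,numpy as np
from scipy.optimize import least_squares
c=np.load("top.npz");K,rv,tv=c["K"],c["rvec"],c["tvec"]
def proj(P):return cv2.projectPoints(np.array(P,float),rv,tv,K,None)[0].reshape(-1,2)
def world(p,xyz,):
    s=np.sin(p[2]);k=np.cos(p[2]);x=np.array(xyz,float).copy()
    return np.c_[p[0]+k*x[:,0]-s*x[:,1],p[1]+s*x[:,0]+k*x[:,1],x[:,2]]
def ray(u,v,z):
    R=cv2.Rodrigues(rv)[0];C=-R.T@tv.ravel();d=R.T@np.linalg.inv(K)@[u,v,1];return C+d*(z-C[2])/d[2]
E
python3 - <<'E'
from fit import *
A=(np.array([285,140]),[(222,52),(72,350),(330,480),(315,226.5),(689,430)],[(.055,-.065,.008),(.055,.065,.008),(-.055,.065,.008),(0,0,.103),(-.153,0,.075)])
B=(np.array([130,165]),[(235,112),(525,157),(470,496),(178,455),(297,286.5),(622,336)],[(.055,-.065,.008),(-.055,-.065,.008),(-.055,.065,.008),(.055,.065,.008),(0,0,.103),(-.108,0,.075)])
for n,(o,px,m),d in(("A",A,[-.153,-.1175,-.25,-.20]),("B",B,[-.108,-.0680,-.0805,-.1255])):
    uv=np.array(px)/6.6667+o
    s=least_squares(lambda p:(proj(world(p,m))-uv).ravel(),[.6,0 if n=="A" else .2,1.2],loss="soft_l1")
    print(n,s.x[:2].round(4),np.degrees(s.x[2]).round(2),(s.fun.reshape(-1,2)).round(1).tolist())
    for q in d: print(q,world(s.x,[(q,0,.075)])[0].round(4))
for n,u,v,z in(("cup",193,434,.035),("amber",150,295,0),("flask",368,205,0),("tq head",503,427,.075),("red head",698,245,.075),("pu head",365,445,.075)):print(n,ray(u*.7,v*.7,z).round(3))
E
```

```text
A [ 0.6603 -0.1088] 62.88 [[-0.1, -0.9], [-0.5, 0.3], [0.1, 0.5], [0.2, -0.2], [0.3, 0.2]]
-0.153 [ 0.5905 -0.2449  0.075 ]
-0.1175 [ 0.6067 -0.2133  0.075 ]
-0.25 [ 0.5463 -0.3313  0.075 ]
-0.2 [ 0.5691 -0.2868  0.075 ]
B [0.5848 0.2494] 81.08 [[-0.4, -0.2], [0.1, -0.4], [0.1, 0.5], [-0.4, 0.2], [0.3, -0.2], [0.2, 0.1]]
-0.108 [0.5681 0.1427 0.075 ]
-0.068 [0.5743 0.1822 0.075 ]
-0.0805 [0.5724 0.1698 0.075 ]
-0.1255 [0.5654 0.1254 0.075 ]
cup [0.362 0.356 0.035]
amber [0.597 0.443 0.   ]
flask [0.754 0.063 0.   ]
tq head [ 0.372 -0.154  0.075]
red head [ 0.668 -0.487  0.075]
pu head [0.347 0.07  0.075]
```

```bash
cat > go.py <<'E'
import numpy as np
from scipy.spatial.transform import Rotation as Ro
def go(*t,yaw=None):
    from plant import r
    s=r.get_state();R=Ro.from_euler("xyz",s["eef_rot"],degrees=True)
    print("tcp",s["tcp_pos"].round(4),"rot",s["eef_rot"].round(1),"F",s["contact_force"].round(1),"w",round(s["gripper_width"],4),"t",s["time_s"],"q",s["joints"].round(0))
    for p in t: print(p,"dp",(R.inv().apply(np.array(p)-s["tcp_pos"])*1e3).round(1))
    if yaw is not None:print("roll",round(float(np.radians((s["eef_rot"][2]-yaw+180)%360-180)),3))
E
python3 -c "
from go import go
go((.569,-.287,.241),yaw=-117.1)"
```

```text
tcp [ 0.1687 -0.6532  0.2398] rot [ 179.9   -0.  -165.5] F [ 0.6 -0.6 -0.3] w 0.0874 t 0.15 q [-59.  21.   1.  -0. -70. -17.]
(0.569, -0.287, 0.241) dp [-479.1  254.5   -0.9]
roll -0.845
```

>>> {"method": "send_rows", "body": {"steps": [{"dp": [-60, 32, 0], "roll": -0.16, "jaw": 0}, {"dp": [-115, 61, 0], "roll": -0.33, "jaw": 0}, {"dp": [-170, 90, 0], "roll": -0.5, "jaw": 0}, {"dp": [-225, 119, 0], "roll": -0.67, "jaw": 0}, {"dp": [-280, 149, 0], "roll": -0.845, "jaw": 0}], "newtons": 20}}

```text
time_s: 0.78
tcp_pos: [0.4004, -0.4408, 0.2405]
eef_rot: [180.0, 0.0, -116.8]
contact_force: [-0.2, -1.1, -0.0]
gripper_width: 0.0431
gripper_force: 0.0
```

```bash
python3 -c "
from go import go
go((.569,-.287,.241),yaw=-117.1)"
```

```text
tcp [ 0.4004 -0.4408  0.2405] rot [ 180.     0.  -116.8] F [-0.2 -1.1 -0. ] w 0.0431 t 0.775 q [-29.  13. -10.  -0. -67.   2.]
(0.569, -0.287, 0.241) dp [-213.3  -81.2   -0.5]
roll 0.006
```

>>> {"method": "send_rows", "body": {"steps": [{"dp": [-55, -21, 0], "roll": 0.005, "jaw": 0}, {"dp": [-110, -42, 0], "roll": 0.005, "jaw": 0}, {"dp": [-165, -63, 0], "roll": 0.005, "jaw": 0}, {"dp": [-210, -80, 20], "roll": 0.005, "jaw": 0}, {"dp": [-210, -80, 75], "roll": 0.005, "jaw": 0}]}}

```text
time_s: 1.4
tcp_pos: [0.5705, -0.29, 0.167]
eef_rot: [-179.6, 0.1, -117.1]
contact_force: [-0.4, -0.9, -1.4]
gripper_width: 0.0007
gripper_force: 0.0
```

```bash
python3 -c "
from go import go
go((.569,-.287,.075),(.5817,-.262,.075),(.6067,-.2133,.075),yaw=-117.1)"
```

```text
tcp [ 0.5705 -0.29    0.167 ] rot [-1.796e+02  1.000e-01 -1.171e+02] F [-0.4 -0.9 -1.4] w 0.0007 t 1.4 q [ -9.  20. -10.   0. -60. -18.]
(0.569, -0.287, 0.075) dp [-1.9  3.3 92. ]
(0.5817, -0.262, 0.075) dp [-29.9   3.4  92.1]
(0.6067, -0.2133, 0.075) dp [-84.7   3.3  92.1]
roll -0.001
```

>>> {"method": "send_rows", "body": {"steps": [{"dp": [-2, 3, 45], "roll": 0, "jaw": 0}, {"dp": [-2, 3, 88], "roll": 0, "jaw": 0}, {"dp": [-2, 3, 88], "roll": 0, "jaw": 0}]}}

```text
time_s: 1.78
tcp_pos: [0.5617, -0.2881, 0.0741]
eef_rot: [179.6, -0.1, -117.4]
contact_force: [0.5, 0.0, 0.5]
gripper_width: 0.0004
gripper_force: 0.0
```

```bash
python3 -c "
from go import go
from plant import r
import cv2
im=r.capture('top')['image']
cv2.imwrite('pics/a2.png',cv2.resize(im[130:250,270:430],(800,600),interpolation=cv2.INTER_CUBIC))
go((.5817,-.262,.075),(.6067,-.2133,.075),yaw=-117.1)"
```

```text
tcp [ 0.5636 -0.2888  0.0768] rot [ 1.798e+02 -1.000e-01 -1.174e+02] F [-0.2 -0.3  0.9] w 0.0004 t 1.825 q [ -9.  25. -16.   0. -49. -18.]
(0.5817, -0.262, 0.075) dp [-32.1  -3.7   1.7]
(0.6067, -0.2133, 0.075) dp [-86.8  -3.6   1.7]
roll -0.005
```

View pics/a2.png

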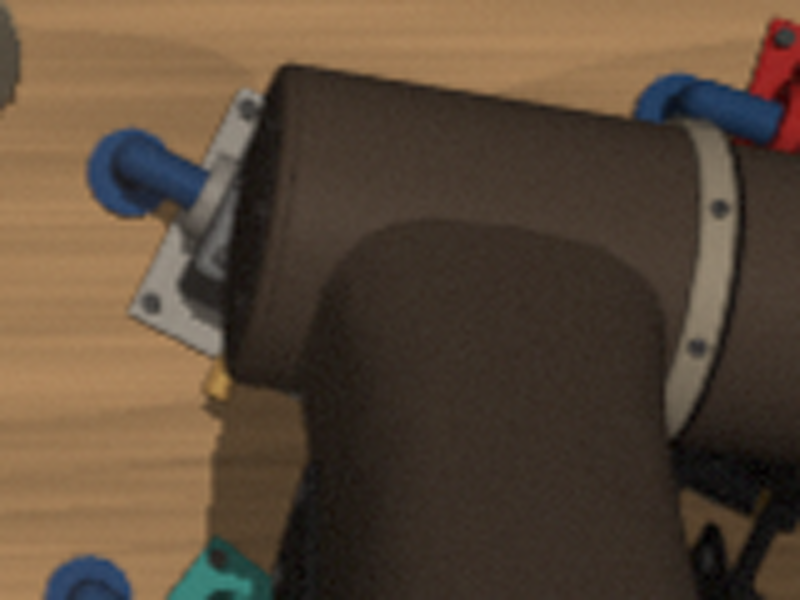

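The arm hides the head: only A's base and pipe show, at (190,230). I'll go on by force and position.

>>> {"method": "send_rows", "body": {"steps": [{"dp": [-12, -3, 1], "roll": 0, "jaw": 0}, {"dp": [-24, -3, 1], "roll": 0, "jaw": 0}, {"dp": [-36, -3, 1], "roll": 0, "jaw": 0}, {"dp": [-46, -3, 1], "roll": 0, "jaw": 0}, {"dp": [-54, -3, 1], "roll": 0, "jaw": 0}]}}

```text
time_s: 2.45
tcp_pos: [0.5921, -0.2425, 0.0775]
eef_rot: [-180.0, -0.1, -117.3]
contact_force: [-3.4, -7.5, 3.2]
gripper_width: 0.0004
gripper_force: 4.0
```

```bash
python3 -c "
from go import go
go((.6067,-.2133,.075),yaw=-117.1)"
```

```text
tcp [ 0.5921 -0.2425  0.0775] rot [-1.800e+02 -1.000e-01 -1.173e+02] F [-3.4 -7.5  3.2] w 0.0004 t 2.45 q [ -5.  25. -15.   0. -49. -23.]
(0.6067, -0.2133, 0.075) dp [-32.7   0.4   2.4]
roll -0.004
```

>>> {"method": "send_rows", "body": {"steps": [{"dp": [-8, 0, 1], "roll": 0, "jaw": 0}, {"dp": [-16, 0, 1], "roll": 0, "jaw": 0}, {"dp": [-23, 0, 1], "roll": 0, "jaw": 0}, {"dp": [-28, 0, 1], "roll": 0, "jaw": 0}, {"dp": [-31, 0, 1], "roll": 0, "jaw": 0}]}}

```text
time_s: 3.08
tcp_pos: [0.6063, -0.2142, 0.0754]
eef_rot: [180.0, 0.0, -117.4]
contact_force: [0.3, 0.3, -0.5]
gripper_width: 0.0004
gripper_force: 0.0
```

```bash
python3 -c "
from go import go
go((.6067,-.2133,.075),yaw=-117.1)"
```

```text
tcp [ 0.6063 -0.2142  0.0754] rot [ 180.     0.  -117.4] F [ 0.3  0.3 -0.5] w 0.0004 t 3.075 q [ -2.  26. -15.  -0. -49. -25.]
(0.6067, -0.2133, 0.075) dp [-1.   0.   0.4]
roll -0.005
```

>>> {"method": "send_rows", "body": {"steps": [{"dp": [-1, 0, 0], "roll": 0, "jaw": 0}, {"dp": [-2, 0, 0], "roll": 0, "jaw": 0}, {"dp": [-3, 0, 0], "roll": 0, "jaw": 0}]}}

```text
time_s: 3.45
tcp_pos: [0.6069, -0.2129, 0.0755]
eef_rot: [180.0, -0.1, -117.4]
contact_force: [-1.9, -8.2, -0.8]
gripper_width: 0.0003
gripper_force: 4.2
```

>>> {"method": "send_rows", "body": {"steps": [{"dp": [-1, 0, 0], "roll": 0, "jaw": 0}, {"dp": [-2, 0, 0], "roll": 0, "jaw": 0}, {"dp": [-3, 0, 0], "roll": 0, "jaw": 0}, {"dp": [-3, 0, 0], "roll": 0, "jaw": 0}]}}

```text
time_s: 3.95
tcp_pos: [0.6069, -0.2128, 0.0756]
eef_rot: [179.9, -0.2, -117.4]
contact_force: [-4.9, -17.8, -0.2]
gripper_width: 0.0004
gripper_force: 9.0
```

>>> {"method": "send_rows", "body": {"steps": [{"dp": [-1, 0, 0], "roll": 0, "jaw": 0}, {"dp": [-2, 0, 0], "roll": 0, "jaw": 0}, {"dp": [-2, 0, 0], "roll": 0, "jaw": 0}]}}

```text
time_s: 4.32
tcp_pos: [0.6068, -0.2127, 0.0755]
eef_rot: [179.9, -0.4, -117.5]
contact_force: [-6.6, -26.6, -1.3]
gripper_width: 0.0004
gripper_force: 13.2
```

>>> {"method": "send_rows", "body": {"steps": [{"dp": [15, 0, 0], "roll": 0, "jaw": 0}, {"dp": [50, 0, 0], "roll": 0, "jaw": 0}, {"dp": [60, 0, -60], "roll": 0, "jaw": 0}, {"dp": [60, 0, -120], "roll": 0, "jaw": 27}, {"dp": [60, 0, -165], "roll": 0, "jaw": 27}]}}

```text
time_s: 4.95
tcp_pos: [0.5826, -0.2612, 0.2437]
eef_rot: [-179.8, 0.1, -117.4]
contact_force: [0.8, -0.5, -0.4]
gripper_width: 0.0153
gripper_force: 0.0
```

```bash
python3 -c "
from go import go
go((.5743,.1822,.24),yaw=-98.9)"
```

```text
tcp [ 0.5826 -0.2612  0.2437] rot [-1.798e+02  1.000e-01 -1.174e+02] F [ 0.8 -0.5 -0.4] w 0.0153 t 4.95 q [ -7.  17.  -4.  -0. -69. -21.]
(0.5743, 0.1822, 0.24) dp [-389.8  211.4    3.6]
roll -0.323
```

>>> {"method": "send_rows", "body": {"steps": [{"dp": [-53, 29, 0], "roll": -0.1, "jaw": 27}, {"dp": [-106, 58, 0], "roll": -0.2, "jaw": 27}, {"dp": [-159, 86, 0], "roll": -0.32, "jaw": 27}, {"dp": [-212, 115, 0], "roll": -0.32, "jaw": 27}, {"dp": [-265, 144, 0], "roll": -0.32, "jaw": 27}]}}

```text
time_s: 5.58
tcp_pos: [0.5759, 0.0429, 0.2409]
eef_rot: [-180.0, 0.1, -99.0]
contact_force: [0.6, 0.1, -0.0]
gripper_width: 0.0237
gripper_force: 0.0
```

```bash
python3 -c "
from go import go
go((.5743,.1822,.24),yaw=-98.9)"
```

```text
tcp [0.5759 0.0429 0.2409] rot [-1.8e+02  1.0e-01 -9.9e+01] F [ 0.6  0.1 -0. ] w 0.0237 t 5.575 q [ 24.  11. -12.  -0. -67. -33.]
(0.5743, 0.1822, 0.24) dp [-137.4   23.5    1.1]
roll -0.002
```

>>> {"method": "send_rows", "body": {"steps": [{"dp": [-50, 9, 0], "roll": 0, "jaw": 27}, {"dp": [-100, 18, 0], "roll": 0, "jaw": 27}, {"dp": [-135, 23, 0], "roll": 0, "jaw": 27}, {"dp": [-135, 23, 40], "roll": 0, "jaw": 27}, {"dp": [-135, 23, 80], "roll": 0, "jaw": 27}]}}

```text
time_s: 6.2
tcp_pos: [0.5747, 0.1788, 0.1601]
eef_rot: [-179.9, 0.1, -99.0]
contact_force: [0.2, -0.3, -0.6]
gripper_width: 0.0236
gripper_force: 0.0
```

```bash
python3 -c "
from go import go
from plant import r
import cv2,numpy as np
a=r.capture('top')['image'];b=r.capture('side')['image']
a=cv2.resize(a[140:230,285:405],(400,300),interpolation=cv2.INTER_CUBIC)
b=cv2.resize(b[215:320,180:320],(800,600),interpolation=cv2.INTER_CUBIC)
b[:300,:400]=a
cv2.imwrite('pics/b2.png',b)
go((.5743,.1822,.075),yaw=-98.9)"
```

```text
tcp [0.5721 0.1767 0.1564] rot [179.6  -0.2 -99.1] F [-1.2 -0.1 -1. ] w 0.0235 t 6.3 q [ 36.  18. -15.  -0. -58. -45.]
(0.5743, 0.1822, 0.075) dp [-6.1 -1.9 81.3]
roll -0.003
```

View pics/b2.png

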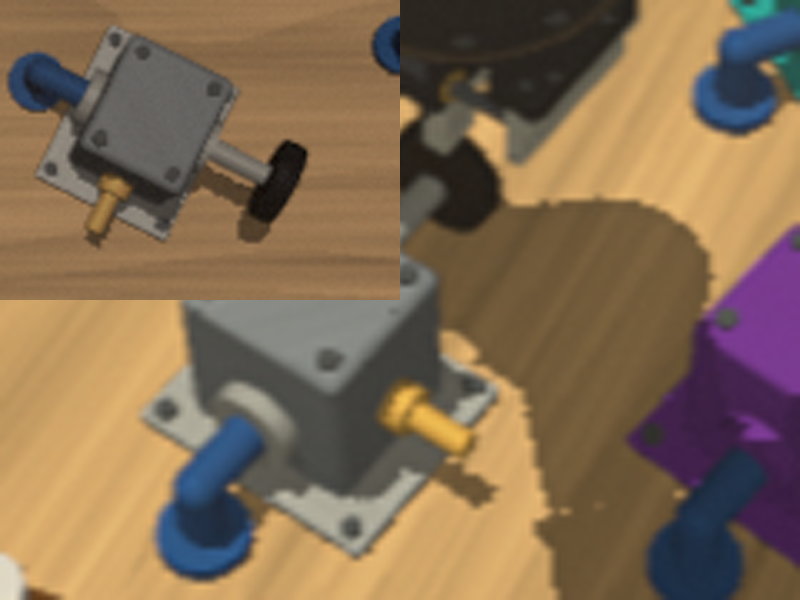

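A now shows home: short stem, with the head at (278,182) in the inset. The gripper is over B, with a finger at (515,140) beside the head at (445,190). Next I centre it and descend.

>>> {"method": "send_rows", "body": {"steps": [{"dp": [-5, -1, 10], "roll": 0, "jaw": 36}, {"dp": [-5, -1, 25], "roll": 0, "jaw": 36}, {"dp": [-5, -1, 25], "roll": 0, "jaw": 36}]}}

```text
time_s: 6.68
tcp_pos: [0.5762, 0.1822, 0.1349]
eef_rot: [179.9, -0.0, -99.1]
contact_force: [0.0, 0.4, 0.3]
gripper_width: 0.0314
gripper_force: 0.0
```

```bash
python3 -c "
from go import go
from fit import *
print(((proj(world([.6603,-.1088,np.radians(62.88)],[(-.108,0,.075)]))-[285,140])*3.333).round())
go((.5743,.1822,.075),yaw=-98.9)"
```

```text
[[289. 187.]]
tcp [0.5762 0.1822 0.1349] rot [179.9  -0.  -99.1] F [0.  0.4 0.3] w 0.0314 t 6.675 q [ 36.  19. -16.  -0. -55. -45.]
(0.5743, 0.1822, 0.075) dp [ 0.2  1.8 59.9]
roll -0.003
```

>>> {"method": "send_rows", "body": {"steps": [{"dp": [0, 1, 15], "roll": 0, "jaw": 36}, {"dp": [0, 1, 30], "roll": 0, "jaw": 36}, {"dp": [0, 1, 45], "roll": 0, "jaw": 36}, {"dp": [0, 1, 58], "roll": 0, "jaw": 36}, {"dp": [0, 1, 58], "roll": 0, "jaw": 36}]}}

```text
time_s: 7.3
tcp_pos: [0.5748, 0.1821, 0.076]
eef_rot: [179.9, -0.1, -99.1]
contact_force: [0.6, 1.0, 0.1]
gripper_width: 0.0314
gripper_force: 0.0
```

```bash
python3 -c "
from go import go
go((.5724,.1698,.075),(.5654,.1254,.075),yaw=-98.9)"
```

```text
tcp [0.5748 0.1821 0.076 ] rot [ 1.799e+02 -1.000e-01 -9.910e+01] F [0.6 1.  0.1] w 0.0314 t 7.3 q [ 36.  23. -20.  -0. -48. -45.]
(0.5724, 0.1698, 0.075) dp [12.5  0.5  1. ]
(0.5654, 0.1254, 0.075) dp [57.5  0.4  1.1]
roll -0.003
```

>>> {"method": "send_rows", "body": {"steps": [{"dp": [8, 0, 1], "roll": 0, "jaw": 36}, {"dp": [16, 0, 1], "roll": 0, "jaw": 36}, {"dp": [24, 0, 1], "roll": 0, "jaw": 36}, {"dp": [32, 0, 1], "roll": 0, "jaw": 36}, {"dp": [40, 0, 1], "roll": 0, "jaw": 36}]}}

```text
time_s: 7.92
tcp_pos: [0.5692, 0.1423, 0.0771]
eef_rot: [-180.0, 0.0, -99.1]
contact_force: [0.1, 0.0, -0.4]
gripper_width: 0.0313
gripper_force: 0.0
```

```bash
python3 -c "
from go import go
go((.5654,.1254,.075),yaw=-98.9)"
```

```text
tcp [0.5692 0.1423 0.0771] rot [-180.     0.   -99.1] F [ 0.1  0.  -0.4] w 0.0313 t 7.925 q [ 33.  21. -22.   0. -47. -42.]
(0.5654, 0.1254, 0.075) dp [17.3  1.1  2.1]
roll -0.003
```

>>> {"method": "send_rows", "body": {"steps": [{"dp": [5, 1, 1], "roll": 0, "jaw": 36}, {"dp": [10, 1, 1], "roll": 0, "jaw": 36}, {"dp": [14, 1, 1], "roll": 0, "jaw": 36}, {"dp": [17, 1, 1], "roll": 0, "jaw": 36}, {"dp": [19, 1, 1], "roll": 0, "jaw": 36}]}}

```text
time_s: 8.55
tcp_pos: [0.5664, 0.1298, 0.0759]
eef_rot: [-179.8, 0.5, -99.1]
contact_force: [-7.1, 31.0, -1.6]
gripper_width: 0.0318
gripper_force: 15.1
```

>>> {"method": "send_rows", "body": {"steps": [{"dp": [1, 0, 0], "roll": 0, "jaw": 36}, {"dp": [2, 0, 0], "roll": 0, "jaw": 36}, {"dp": [3, 0, 0], "roll": 0, "jaw": 36}]}}

```text
time_s: 8.93
tcp_pos: [0.5664, 0.1296, 0.0759]
eef_rot: [-179.8, 0.7, -99.0]
contact_force: [-8.9, 41.4, -3.0]
gripper_width: 0.0314
gripper_force: 19.5
```

41 N with almost no movement means it is hard on its stop. I'll unhook, rise and check.

>>> {"method": "send_rows", "body": {"steps": [{"dp": [-12, 0, 0], "roll": 0, "jaw": 36}, {"dp": [-22, 0, 0], "roll": 0, "jaw": 36}, {"dp": [-22, 0, 0], "roll": 0, "jaw": 36}]}}

```text
time_s: 9.3
tcp_pos: [0.5683, 0.1433, 0.0754]
eef_rot: [180.0, -0.0, -99.0]
contact_force: [-0.7, -0.2, -0.4]
gripper_width: 0.0316
gripper_force: 0.0
```

>>> {"method": "send_rows", "body": {"steps": [{"dp": [0, 0, -30], "roll": 0, "jaw": 36}, {"dp": [0, 0, -70], "roll": 0, "jaw": 36}, {"dp": [0, 0, -120], "roll": 0, "jaw": 36}, {"dp": [30, 0, -160], "roll": 0, "jaw": 36}, {"dp": [85, -10, -160], "roll": 0, "jaw": 36}]}}

```text
time_s: 9.93
tcp_pos: [0.5663, 0.0576, 0.2394]
eef_rot: [-179.7, 0.2, -98.9]
contact_force: [0.8, -1.0, -0.9]
gripper_width: 0.0319
gripper_force: 0.0
```

>>> {"method": "send_rows", "body": {"steps": [{"dp": [55, 0, 0], "roll": 0, "jaw": 36}, {"dp": [110, 0, 0], "roll": 0, "jaw": 36}, {"dp": [165, 0, 0], "roll": 0, "jaw": 36}, {"dp": [220, 0, 0], "roll": 0, "jaw": 36}, {"dp": [220, 0, 0], "roll": 0, "jaw": 36}]}}

```text
time_s: 10.55
tcp_pos: [0.5285, -0.1634, 0.2354]
eef_rot: [180.0, -0.0, -99.4]
contact_force: [0.5, 0.1, -0.0]
gripper_width: 0.0319
gripper_force: 0.0
```

```bash
python3 -c "
from go import go
from fit import *
from plant import r
b=r.capture('side')['image'];a=r.capture('top')['image']
cv2.imwrite('pics/b3.png',np.vstack([cv2.resize(a[165:255,130:290],(800,450),interpolation=cv2.INTER_CUBIC)]))
cv2.imwrite('pics/s3.png',b)
m=[(-.108,0,.075),(-.153,0,.075)]
print((proj(world([.5848,.2494,np.radians(81.08)],m))-[130,165])*5)
go()"
```

```text
[[467.30788532 252.75596858]
 [563.21006274 266.95592409]]
tcp [ 0.5295 -0.1608  0.2354] rot [180.   -0.  -99.2] F [ 0.3 -0.7  1.2] w 0.0313 t 10.65 q [  3.   9. -15.  -0. -65. -13.]
```

View pics/b3.png

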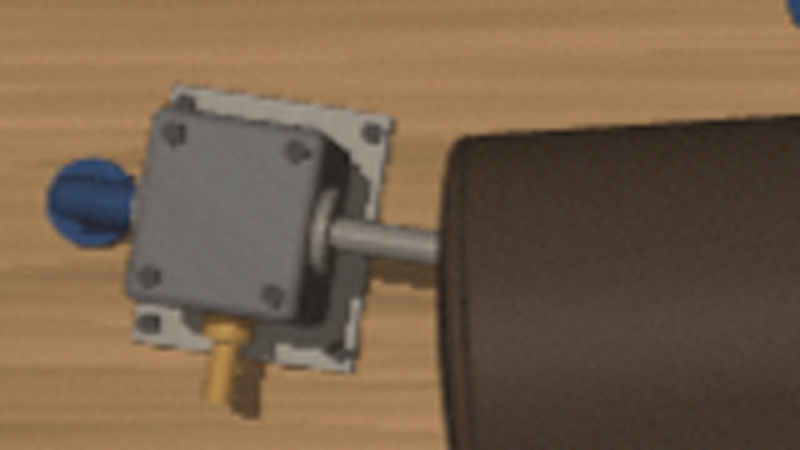

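View pics/s3.png

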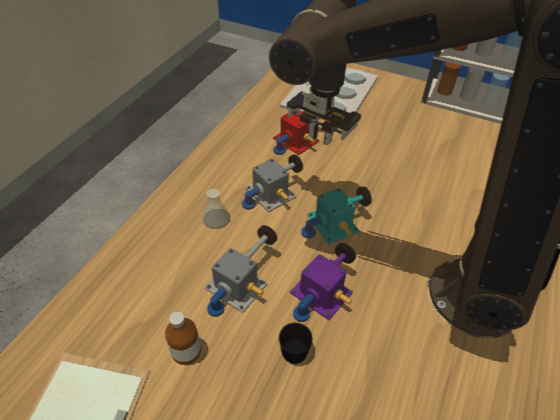

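The side view shows B's knob out at (266,237), A home at (294,163), and the cup, bottle and flask standing. In the top view the arm hides B's head, so I'll clear it for a precise check.

>>> {"method": "send_rows", "body": {"steps": [{"dp": [55, 0, 0], "roll": 0, "jaw": 36}, {"dp": [110, 0, 0], "roll": 0, "jaw": 36}, {"dp": [165, 0, 0], "roll": 0, "jaw": 36}, {"dp": [220, 0, 0], "roll": 0, "jaw": 36}, {"dp": [220, 0, 0], "roll": 0, "jaw": 36}]}}

```text
time_s: 11.28
tcp_pos: [0.4949, -0.379, 0.2347]
eef_rot: [179.9, -0.0, -99.2]
contact_force: [-1.0, 1.1, -1.1]
gripper_width: 0.0315
gripper_force: 0.0
```

```bash
python3 -c "
from fit import *
from plant import r
a=r.capture('top')['image']
cv2.imwrite('pics/b4.png',cv2.resize(a[165:255,150:270],(800,600),interpolation=cv2.INTER_CUBIC))
m=[(-.153,y,.075) for y in(-.03,0,.03)]+[(-.135,y,.075) for y in(-.03,0,.03)]
print(((proj(world([.5848,.2494,np.radians(81.08)],m))-[150,165])*6.667).round())"
```

```text
[[631. 271.]
 [618. 356.]
 [605. 441.]
 [580. 264.]
 [567. 348.]
 [553. 434.]]
```

View pics/b4.png

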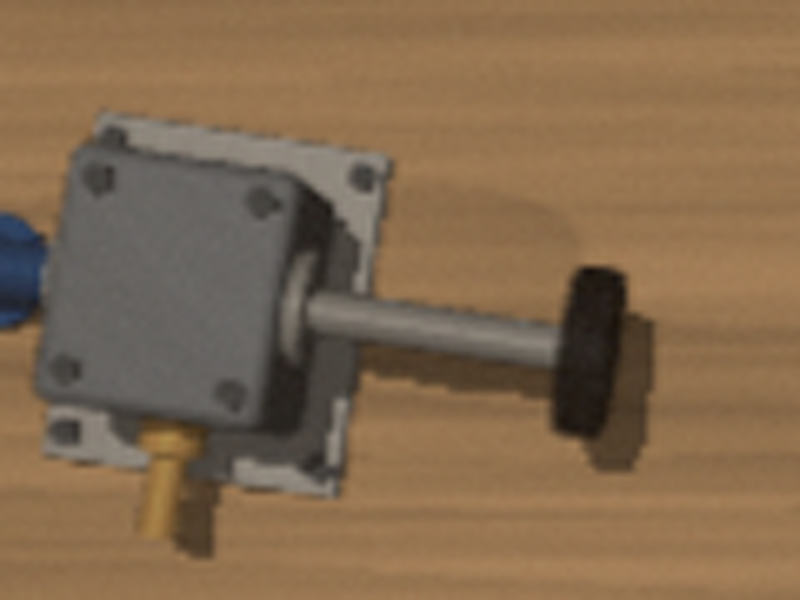

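```bash
python3 -c "
from fit import *
c=[]
for f,x0,x1,ox in(('b1',540,680,130),('b4',530,680,150)):
    g=cv2.cvtColor(cv2.imread(f'pics/{f}.png'),cv2.COLOR_BGR2GRAY)[200:480,x0:x1]
    for t in(38,45,50):
        m=(g<t).astype('uint8');n,l,s,ce=cv2.connectedComponentsWithStats(m);i=1+s[1:,4].argmax();p=(ce[i]+[x0+.5,200.5])/6.6667+[ox,165]
        w=ray(*p,.075);print(f,t,s[i],w);c.append(w)
for i in range(3):print(np.linalg.norm(c[i+3]-c[i])*1e3)"
```

```text
b1 38 [  17   49   77  168 9667] [0.56893189 0.15199681 0.075     ]
b1 45 [   14    48    82   171 10336] [0.56879517 0.15199375 0.075     ]
b1 50 [   10    48    92   172 10891] [0.56859065 0.15191055 0.075     ]
b4 38 [  25   69   68  168 7628] [0.56191095 0.10766933 0.075     ]
b4 45 [  23   69   71  169 8819] [0.56193988 0.10778557 0.075     ]
b4 50 [  21   68   76  171 9287] [0.56181416 0.10779375 0.075     ]
44.8800504939663
44.73654853216831
44.63420640468709
```

B's head has travelled 44.7 mm, so it is fully at its stop. A was pressed hard home at 27 N without further movement. I'm handing in.

```bash
python3 -c "
from plant import r
print(r.close_job())"
```

```text
the job is handed in; nothing more can be done
None
```

The job is handed in: valve A was pushed fully home first, then valve B was pulled out to its stop (44.7 mm of travel measured), and the cup, bottle and flask looked undisturbed in the last view; the hand-in returned no verdict.

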